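Transfer a row of wired vases from the ware board to the kiln carrier in the same order

ROBOT

A 6-joint arm with a two-finger parallel gripper is mounted at the origin on the work surface. World frame = base frame: x ahead of the robot, y to its left, z up, the work surface at z = 0. Lengths are in m, angles in rad, forces in N, time in s.
With the tool pointing down it reaches from about 0.325 to 0.875 m from the base axis. Payload 4.4 kg.
Tool frame: the origin (TCP) lies at the centre of the arm's flange, where the gripper is bolted on; the fingertips stand 173 mm ahead of it and the grasp point (between the pads) lies 155 mm ahead of it (env.tcp_to_tips is the distance from the TCP to the fingertips, in m); z points along the fingers, y is the line along which they close (so a half turn about z gives the same grasp; the last joint's range is limited). The gripper opens to 85 mm and grips with 20 to 120 N. Pads are 22 mm wide; open, the fingers measure 114 mm over their backs; the gripper's body (76 mm by 85 mm) begins 54 mm behind the grasp point. The pads swing forward as they close: fully open they stand 13 mm farther back than shut.
Start: joints at [-1.319, 0.207, 1.542, -0, 1.393, -0.15], TCP at [0.225, -0.529, 0.405] pointing down, gripper open.
Joint ranges: [-2.73, 2.73], [-0.86, 2.22], [0.23, 2.46], [-1.11, 4.25], [0.08, 2.63], [-2.82, 2.82]. Speed limits (rad/s): [2.79, 2.79, 3.14, 3.14, 3.14, 3.14].

INTERFACE

Orientations are given as a unit quaternion [w, x, y, z].
In Python, from bench import sensors, capture, env, outline_of gives the robot as it stands. The module is installed in compiled form; this text tells all that it offers.
- The arm moves only by the tool play_rows, never from a script. Its argument "plan" is a list of rows, each an object with "xyz": the shift along the tool's x, y, z each as a share of 80 cm, from -1 to 1, a list of three; "twist": the turn, a rotation vector about the tool's x, y, z each as a share of 180 degrees, from -1 to 1, a list of three; "fingers": the opening, from -1 (shut) to 1 (fully open). In form: [{"xyz": [dx, dy, dz], "twist": [ax, ay, az], "fingers": fingers}, ...]. A call has 1 to 20 rows; each row is the pose to reach, as a shift and turn from the pose commanded when the call began, along the tool's axes at that moment, turning the shorter way round; what a row does not reach only later rows make up. A row lasts 1/8 s, in which the tool goes at most 62.5 mm and 10.7 degrees, less where a joint would pass 70% of its speed; a pose out of reach is approached as far as the arm can. A call with a number of a shift or a turn outside -1 to 1 is refused whole. A call with a gripper value outside its range is refused whole. The fingers move at their own pace and stop on an object; "grip_force" is the grip in N (left out, the last holds). Time passes only in rows, so rows that repeat a pose let the fingers close. It gives the time, the measured TCP pose, the force, the opening and the grip force at its end, in the units of the state.
- sensors.state(): the state, without advancing time (a new reading comes with each control period).
- capture(name): name is "scene" or "top" or "wrist"; returns a dict with "img" (420x560x3 uint8, blue, green, red), "range_z" (420x560 float32, m along the optical axis (not along the pixel's ray), 0 where there is no reading), "mtx" (3x3 intrinsics, pixels), "R" (3x3) and "t" (3): a world point X has camera coordinates R X + t. Camera axes: x right, y down, z forward; pixel columns grow to the right and rows downward; lengths in m; the calibration is good to about 2 mm. A picture is of the moment at which its call begins.
- env.hand_in(): hands the job in; it is judged then, once.
Trained networks look in a picture, given as the dict that the camera call returned (one of the last four; its "shot" number tells which), for a name from the list of things; names that differ only in an ending like _2 or _b are one class to them, and where a whole thing is asked for, a point or a joint stands for the part that bears it (a point fixed in the world has none). Each returns a list of dicts, best first, with "p" (0 to 1); they miss things now and then, are a little off and sometimes report something else, mostly with a low value. They report only what shows in the picture. A call takes as long as a camera call. They do not tell look-alikes from the thing itself.
- outline_of(query, picture): "region" (420x560 bool, what is visible of it) and "location" ([column, row] in pixels, amid what is visible of it).
The state is a dict: "t": time; "joint_positions": joint angles; "qd": joint speeds; "joint_torque": joint torques, N m; "ee_pos": TCP position; "ee_rot": TCP orientation; "contact_force": force on the tool from outside, world axes, zero at the start; "torque": the same for the moment, N m; "grip_width": opening from 0.0 (shut) to 1.0 (fully open); "grasp_force": force on a finger pad.
Only numpy, scipy, OpenCV 4.12 (cv2) and the standard library are available. Lean on these libraries where they do the work, as an engineer would, in place of code of your own. Each camera call takes 0.05 s, during which the arm holds its last target. There are 200 camera calls.

TASK

Load the steel kiln carrier: move the four small copper vases from their saucers on the wooden ware board to the four ring seats of the carrier, one vase to a seat. Keep the row in the same order from left to right (as the robot sees it), because the firing sheet lists the pieces by their place in the row. The wires are fragile: set each vase down gently, upright, with its foot flat inside the ring, and never knock one over or drop it.

Things in the scene. Friction and masses are not known exactly. Their poses are not given: they have to be found in the camera images.
- vase_bottle: Long-necked bottle vase, 88 mm tall: round belly 46 mm across at 26 mm height, foot 32 mm, slim straight neck 15 mm across from 55 to 82 mm height, lip 20 mm. Pick it by the neck, at about 70 mm above its foot. Copper with brass wires, loose, 0.07 to 0.19 kg. Origin: centre of its foot's underside, z up. Starts upright on its own saucer, within 6 mm of centre.
- vase_gourd: Double-gourd vase, 84 mm tall: lower bulb 48 mm across at 23 mm height, waist 25 mm at 42 mm, upper bulb 35 mm at 60 mm, mouth 17 mm, foot 34 mm. Pick it by the upper bulb, at about 60 mm above its foot. Copper with brass wires, loose, 0.07 to 0.19 kg. Origin: centre of its foot's underside, z up. Starts upright on its own saucer, within 6 mm of centre.
- vase_shoulder: High-shouldered vase, 82 mm tall: tapers up from a 31 mm foot to a shoulder 48 mm across at 56 mm height, then closes to a short 18 mm neck and 22 mm lip. Pick it by the shoulder, at about 56 mm above its foot. Copper with brass wires, loose, 0.07 to 0.19 kg. Origin: centre of its foot's underside, z up. Starts upright on its own saucer, within 6 mm of centre.
- vase_jar: Squat round jar, 52 mm tall: belly 54 mm across at 26 mm height, foot 36 mm, wide mouth 38 mm. Pick it by the belly, at about 28 mm above its foot. Copper with brass wires, loose, 0.07 to 0.19 kg. Origin: centre of its foot's underside, z up. Starts upright on its own saucer, within 6 mm of centre.
- saucer_bottle: One of four identical fixed white saucers on the ware board (disc 62 mm across, 6 mm thick, origin at the centre of its underside): the one on which the long-necked bottle vase stands at the start, so it marks that vase's place in the old row. Its top, where the vase stands, is 36 mm above the table.
- saucer_gourd: One of four identical fixed white saucers on the ware board (disc 62 mm across, 6 mm thick, origin at the centre of its underside): the one on which the double-gourd vase stands at the start, so it marks that vase's place in the old row. Its top, where the vase stands, is 36 mm above the table.
- saucer_shoulder: One of four identical fixed white saucers on the ware board (disc 62 mm across, 6 mm thick, origin at the centre of its underside): the one on which the high-shouldered vase stands at the start, so it marks that vase's place in the old row. Its top, where the vase stands, is 36 mm above the table.
- saucer_jar: One of four identical fixed white saucers on the ware board (disc 62 mm across, 6 mm thick, origin at the centre of its underside): the one on which the squat jar stands at the start, so it marks that vase's place in the old row. Its top, where the vase stands, is 36 mm above the table.
- board: Fixed wooden ware board, 100 x 320 mm, top 30 mm above the table, to the left or right of the carrier. Origin: centre of its underside; x away from the robot, y to the left along the row, turned at most 0.18 rad. Four saucers on its centre line at y = +117, +39, -39, -117 mm: first (leftmost) to fourth place.
- carrier: Fixed steel carrier, 100 x 312 mm plate on runners, plate top 34 mm above the table. Origin: centre of its underside; x away from the robot, y left along the row, turned at most 0.18 rad. Seats at x = 0, y = +117, +39, -39, -117 mm (leftmost first), empty: upright rings, 56 mm inside, 62 outside, 6 high, open to the plate; a vase stands on the plate inside the ring.
There are look-alikes about, which are no part of the job. What is shaped like the vase_shoulder but green is not meant. What is shaped like the vase_bottle but green is not meant.

How it is judged:
At the end, for the whole second after the job is handed in: Each vase stands in the carrier seat whose place from the left is that of its saucer on the board: foot within 15 mm of the seat centre along and across the row, flat on the plate (-3 to +3.5 mm), tilted under 0.1 rad, released, at rest (((y of saucer_bottle in the frame of board between 0.097 and 0.137 m and y of vase_bottle in the frame of carrier between 0.102 and 0.132 m) or (y of saucer_bottle in the frame of board between 0.019 and 0.059 m and y of vase_bottle in the frame of carrier between 0.024 and 0.054 m) or (y of saucer_bottle in the frame of board between -0.059 and -0.019 m and y of vase_bottle in the frame of carrier between -0.054 and -0.024 m) or (y of saucer_bottle in the frame of board between -0.137 and -0.097 m and y of vase_bottle in the frame of carrier between -0.132 and -0.102 m)) and x of vase_bottle in the frame of carrier between -0.015 and 0.015 m and z of vase_bottle in the frame of carrier between 0.031 and 0.0375 m and angle between each of vase_bottle, vase_gourd, vase_shoulder, vase_jar's own z axis and vertical below 0.1 rad and linear speed of each of vase_bottle, vase_gourd, vase_shoulder, vase_jar below 0.02 m/s and angular speed of each of vase_bottle, vase_gourd, vase_shoulder, vase_jar below 0.3 rad/s and contact force between each of vase_bottle, vase_gourd, vase_shoulder, vase_jar and the fingers below 0.05 N and ((y of saucer_gourd in the frame of board between 0.097 and 0.137 m and y of vase_gourd in the frame of carrier between 0.102 and 0.132 m) or (y of saucer_gourd in the frame of board between 0.019 and 0.059 m and y of vase_gourd in the frame of carrier between 0.024 and 0.054 m) or (y of saucer_gourd in the frame of board between -0.059 and -0.019 m and y of vase_gourd in the frame of carrier between -0.054 and -0.024 m) or (y of saucer_gourd in the frame of board between -0.137 and -0.097 m and y of vase_gourd in the frame of carrier between -0.132 and -0.102 m)) and x of vase_gourd in the frame of carrier between -0.015 and 0.015 m and z of vase_gourd in the frame of carrier between 0.031 and 0.0375 m and ((y of saucer_shoulder in the frame of board between 0.097 and 0.137 m and y of vase_shoulder in the frame of carrier between 0.102 and 0.132 m) or (y of saucer_shoulder in the frame of board between 0.019 and 0.059 m and y of vase_shoulder in the frame of carrier between 0.024 and 0.054 m) or (y of saucer_shoulder in the frame of board between -0.059 and -0.019 m and y of vase_shoulder in the frame of carrier between -0.054 and -0.024 m) or (y of saucer_shoulder in the frame of board between -0.137 and -0.097 m and y of vase_shoulder in the frame of carrier between -0.132 and -0.102 m)) and x of vase_shoulder in the frame of carrier between -0.015 and 0.015 m and z of vase_shoulder in the frame of carrier between 0.031 and 0.0375 m and ((y of saucer_jar in the frame of board between 0.097 and 0.137 m and y of vase_jar in the frame of carrier between 0.102 and 0.132 m) or (y of saucer_jar in the frame of board between 0.019 and 0.059 m and y of vase_jar in the frame of carrier between 0.024 and 0.054 m) or (y of saucer_jar in the frame of board between -0.059 and -0.019 m and y of vase_jar in the frame of carrier between -0.054 and -0.024 m) or (y of saucer_jar in the frame of board between -0.137 and -0.097 m and y of vase_jar in the frame of carrier between -0.132 and -0.102 m)) and x of vase_jar in the frame of carrier between -0.015 and 0.015 m and z of vase_jar in the frame of carrier between 0.031 and 0.0375 m); the robot touches nothing.
It fails at once if a vase is knocked over (tilted more than 0.6 rad) (angle between any of vase_bottle, vase_gourd, vase_shoulder, vase_jar's own z axis and vertical above 0.6 rad).
It fails at once if a vase is dropped (falls free, out of the fingers, at over 0.55 m/s: about 15 mm of fall) ((linear speed of vase_bottle above 0.55 m/s and contact force between vase_bottle and the fingers below 0.05 N) or (linear speed of vase_gourd above 0.55 m/s and contact force between vase_gourd and the fingers below 0.05 N) or (linear speed of vase_shoulder above 0.55 m/s and contact force between vase_shoulder and the fingers below 0.05 N) or (linear speed of vase_jar above 0.55 m/s and contact force between vase_jar and the fingers below 0.05 N)).
It fails at once if a vase is rammed onto the carrier (contact force over 60 N) (contact force between any of vase_bottle, vase_gourd, vase_shoulder, vase_jar and carrier above 60 N).
It also fails if it takes over 104 s, if anything falls off the work surface, if the arm or the gripper's body presses on something with over 40 N, if the wrist force passes 120 N, or if a joint passes its speed limit or range.

## Working session

There is one attempt and no reset: what is moved stays moved. The work goes in short steps, Python scripts to look and compute and a tool call to move; the robot and the scene stay as the last step left them, time stands still between calls to the robot, and variables do not carry over. Pictures are saved under pics/ and viewed, at most 14 in all, crops included, and the job is handed in when it is done.

Besides the shell and the picture viewer there is one more tool, called after "Emit:" by a JSON object that holds its "fn" and its "kwargs", one argument or row to a line. play_rows: Moves the arm, as the interface text tells. Its arguments: {"type":"object","properties":{"plan":{"type":"array"},"grip_force":{"type":"number"}},"required":["plan"]}

```bash
mkdir -p pics; python3 - <<'E'
from bench import sensors, capture, env, outline_of
import cv2,numpy as np
s=sensors.state();print({k:np.round(v,3).tolist() for k,v in s.items()})
for n in("scene","top"):
    c=capture(n);cv2.imwrite(f"pics/{n}0.png",c["img"]);print(n,c["mtx"].tolist(),c["R"].round(3).tolist(),c["t"].round(3).tolist(),c["shot"])
    for q in("vase_bottle","vase_gourd","vase_shoulder","vase_jar","board","carrier"):
        print(q,[(round(float(d["p"]),2),np.round(d["location"]).tolist(),int(d["region"].sum())) for d in outline_of(q,c)])
E
```

```text
{'t': 0.0, 'joint_positions': [-1.32, 0.207, 1.543, -0.0, 1.394, -0.151], 'qd': [-0.001, 0.0, -0.001, -0.001, -0.001, -0.0], 'joint_torque': [0.001, -38.303, -29.16, 0.0, 0.011, -0.0], 'ee_pos': [0.225, -0.529, 0.403], 'ee_rot': [-0.001, 0.98, 0.2, -0.0], 'contact_force': [0.195, 0.736, -0.114], 'torque': [-0.004, -0.02, -0.015], 'grasp_force': 0.0, 'grip_width': 0.999}
scene [[478.4561777632262, 0.0, 275.22968038060975], [0.0, 478.4561777632262, 209.5165844176606], [0.0, 0.0, 1.0]] [[0.864, 0.504, 0.009], [0.298, -0.497, -0.815], [-0.406, 0.707, -0.579]] [-0.417, -0.114, 1.187] 1
vase_bottle [(0.95, [230.0, 288.0], 944), (0.64, [196.0, 260.0], 726), (0.47, [286.0, 237.0], 878)]
vase_gourd [(0.8, [287.0, 236.0], 853)]
vase_shoulder [(0.76, [192.0, 313.0], 1341), (0.66, [160.0, 286.0], 1062)]
vase_jar [(0.9, [258.0, 259.0], 967)]
board []
carrier [(0.57, [315.0, 166.0], 3765)]
top [[397.4271196801415, 0.0, 284.80126126469867], [0.0, 397.4271196801415, 212.47557509586176], [0.0, 0.0, 1.0]] [[-0.02, -1.0, -0.009], [-0.989, 0.021, -0.145], [0.146, 0.006, -0.989]] [0.013, 0.506, 0.822] 2
vase_bottle [(0.92, [402.0, 186.0], 442), (0.85, [381.0, 244.0], 385)]
vase_gourd [(0.89, [329.0, 182.0], 435)]
vase_shoulder [(0.96, [447.0, 189.0], 571), (0.89, [427.0, 241.0], 508)]
vase_jar [(0.7, [368.0, 190.0], 538)]
board [(0.84, [378.0, 196.0], 4079)]
carrier [(0.91, [178.0, 235.0], 6815)]
```

View pics/scene0.png

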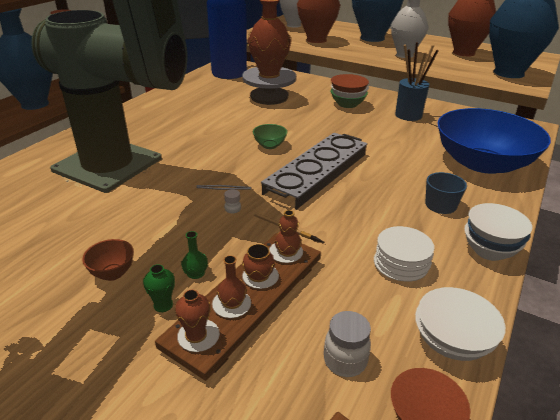

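View pics/top0.png

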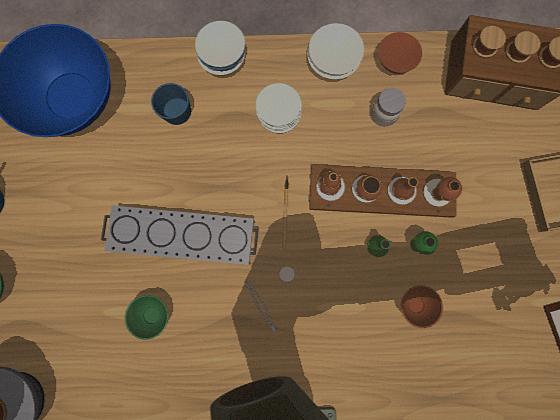

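Candidates (scene / top px):
- Bottle: copper (230,288)/(402,186), green look-alike (195,260)/(380,244).
- Shoulder: copper (192,313)/(447,189), green look-alike (160,287)/(427,241).
- Gourd: (287,236)/(329,182).
- Jar: (258,260)/(368,190).

I choose the copper ones. The old row, left to right, is gourd, jar, bottle, shoulder. The carrier is on the left, around (180,235) in the top view.

```bash
cat > h.py <<'E'
import numpy as np,cv2
from scipy.optimize import least_squares
from bench import sensors,capture,env,outline_of
P={"vase_bottle":([0,26,55,82,88],[16,23,7.5,7.5,10]),"vase_gourd":([0,23,42,60,84],[17,24,12.5,17.5,8.5]),
"vase_shoulder":([0,56,74,82],[15.5,24,9,11]),"vase_jar":([0,26,52],[18,27,19])}
def cloud(c):
    v,u=np.mgrid[:420,:560];z=c["range_z"];K=c["mtx"]
    p=np.stack([(u-K[0,2])/K[0,0]*z,(v-K[1,2])/K[1,1]*z,z],-1)
    w=(p-c["t"])@c["R"];w[z<=0]=np.nan;return w
def copper(c,m):
    b=c["img"][m].mean(0);return b[2]>b[1]*1.2
def vases(c):
    out={};W=cloud(c)
    for q in P:
        for d in outline_of(q,c):
            m=cv2.erode(d["region"].astype(np.uint8),np.ones((3,3)))>0
            if m.sum()<50 or d["p"]<.6 or not copper(c,m):continue
            p=W[m];p=p[np.isfinite(p[:,0])];p=p[np.abs(p[:,2]-np.median(p[:,2]))<.08]
            out[q]=(p,d["location"]);break
    return out
def fit(q,p,z0):
    h,r=P[q];p=p[(p[:,2]>z0+.015)]
    rr=np.interp((p[:,2]-z0)*1000,h,r)/1000
    f=lambda a:np.hypot(p[:,0]-a[0],p[:,1]-a[1])-rr
    s=least_squares(f,p[:,:2].mean(0),loss="soft_l1",f_scale=.003);return s.x,np.median(abs(s.fun)),p[:,2].max()
E
python3 - <<'E'
from h import *
C={n:capture(n) for n in("top","scene")}
al={}
for n,c in C.items():
    for q,(p,l) in vases(c).items():
        x,e,zm=fit(q,p,.036);print(n,q,np.round(x,4),"res%.4f top z %.4f"%(e,zm),len(p));al.setdefault(q,[]).append(p)
for q,p in al.items():
    x,e,_=fit(q,np.vstack(p),.036);print("both",q,np.round(x,4),round(e,4))
for n,c in C.items():
    W=cloud(c)
    for q in("carrier","board"):
        o=outline_of(q,c)
        if not o: print(n,q,"none");continue
        p=W[o[0]["region"]];p=p[np.isfinite(p[:,0])];z=np.median(p[:,2])
        t=p[abs(p[:,2]-z)<.003];r=cv2.minAreaRect((t[:,:2]*1000).astype(np.float32))
        print(n,q,"z%.4f"%z,r,np.percentile(p[:,2],[2,20,80,98]).round(4))
        if q=="carrier":
            g=p[(p[:,2]>z+.003)&(p[:,2]<z+.009)];ys=np.array([.117,.039,-.039,-.117])
            def f(a):
                d=np.stack([np.hypot(g[:,0]-(a[0]-np.sin(a[2])*y),g[:,1]-(a[1]+np.cos(a[2])*y)) for y in ys]).min(0);return d-.0295
            s=least_squares(f,[r[0][0]/1000,r[0][1]/1000,0],loss="soft_l1",f_scale=.003);print("rings",s.x.round(4),len(g),np.median(abs(s.fun)))
E
```

```text
top vase_bottle [ 0.5502 -0.251 ] res0.0014 top z 0.1250 334
top vase_gourd [ 0.5643 -0.0944] res0.0011 top z 0.1226 325
top vase_shoulder [ 0.5408 -0.3318] res0.0018 top z 0.1203 436
scene vase_bottle [ 0.5487 -0.2517] res0.0011 top z 0.1260 763
scene vase_gourd [ 0.5643 -0.097 ] res0.0010 top z 0.1225 772
scene vase_shoulder [ 0.5416 -0.3362] res0.0023 top z 0.1209 1142
scene vase_jar [ 0.5522 -0.1778] res0.0019 top z 0.0912 822
both vase_bottle [ 0.5492 -0.2514] 0.0012
both vase_gourd [ 0.5643 -0.0964] 0.0013
both vase_shoulder [ 0.5416 -0.3348] 0.0023
both vase_jar [ 0.5522 -0.1778] 0.0019
top carrier z0.0331 ((463.91949462890625, 232.40426635742188), (337.3152160644531, 100.1651611328125), 83.45857238769531) [0.0293 0.0317 0.0346 0.0398]
rings [ 0.4638  0.2321 -0.113 ] 624 0.0010047383317805907
top board z0.0282 ((553.0173950195312, -213.2533416748047), (318.7757568359375, 100.67219543457031), 85.57228088378906) [0.0158 0.0267 0.0296 0.0341]
scene carrier z0.0331 ((464.62841796875, 228.29327392578125), (337.5879821777344, 103.23707580566406), 83.5243148803711) [-0.0001  0.0257  0.0346  0.0397]
rings [ 0.4656  0.2287 -0.1162] 409 0.001105112671111439
scene board z0.0294 ((554.1987915039062, -217.4258575439453), (321.39849853515625, 102.16210174560547), 85.77104187011719) [0.0147 0.0276 0.0304 0.0317]
```

```bash
cat >> h.py <<'E'
from scipy.spatial.transform import Rotation as Ro
def Rd(a,flip=1): # tool down, tool y along flip*(x axis of a frame turned a)
    y=flip*np.array([np.cos(a),np.sin(a),0]);z=np.array([0,0,-1.]);return np.stack([np.cross(y,z),y,z],1)
def cur():
    s=sensors.state();q=s["ee_rot"];return np.array(s["ee_pos"]),Ro.from_quat([q[1],q[2],q[3],q[0]]).as_matrix(),s
def go(p,R=None):
    p0,R0,s=cur();R=R0 if R is None else R
    print("xyz",((R0.T@(np.array(p)-p0))/.8).round(4).tolist(),"twist",(Ro.from_matrix(R0.T@R).as_rotvec()/np.pi).round(4).tolist())
E
python3 - <<'E'
from h import *
go([.55,-.21,.42],Rd(-.0756));go([.55,-.21,.42],Rd(-.0756,-1))
E
```

```text
xyz [0.5301, -0.2083, -0.0192] twist [-0.0, -0.0, -0.348]
xyz [0.5301, -0.2083, -0.0192] twist [-0.0, 0.0, 0.652]
```

Emit:
{"fn": "play_rows", "kwargs": {
  "plan": [
    {"xyz": [0.53, -0.208, -0.02], "twist": [0, 0, -0.348], "fingers": 1},
    {"xyz": [0.53, -0.208, -0.02], "twist": [0, 0, -0.348], "fingers": 1},
    {"xyz": [0.53, -0.208, -0.02], "twist": [0, 0, -0.348], "fingers": 1},
    {"xyz": [0.53, -0.208, -0.02], "twist": [0, 0, -0.348], "fingers": 1},
    {"xyz": [0.53, -0.208, -0.02], "twist": [0, 0, -0.348], "fingers": 1},
    {"xyz": [0.53, -0.208, -0.02], "twist": [0, 0, -0.348], "fingers": 1},
    {"xyz": [0.53, -0.208, -0.02], "twist": [0, 0, -0.348], "fingers": 1},
    {"xyz": [0.53, -0.208, -0.02], "twist": [0, 0, -0.348], "fingers": 1},
    {"xyz": [0.53, -0.208, -0.02], "twist": [0, 0, -0.348], "fingers": 1},
    {"xyz": [0.53, -0.208, -0.02], "twist": [0, 0, -0.348], "fingers": 1},
    {"xyz": [0.53, -0.208, -0.02], "twist": [0, 0, -0.348], "fingers": 1}
  ]
}}

```text
t: 2.78
ee_pos: [0.549, -0.2117, 0.4206]
ee_rot: [-0.0, 0.734, 0.679, -0.0]
contact_force: [0.3, 0.8, -0.6]
grip_width: 1.002
grasp_force: 0.0
```

```bash
python3 - <<'E'
from h import *
p,R,s=cur();print(p.round(4),R.round(3).tolist(),s["joint_positions"])
c=capture("wrist");cv2.imwrite("pics/w1.png",c["img"]);print(c["mtx"][0,0],c["R"].round(3).tolist(),(-c["R"].T@c["t"]).round(3))
for q,(pp,l) in vases(c).items():
    x,e,zm=fit(q,pp,.036);print(q,np.round(x,4),"res%.4f top z %.4f"%(e,zm),len(pp))
E
```

```text
[ 0.549  -0.2117  0.4206] [[0.078, 0.997, -0.0], [0.997, -0.078, -0.0], [-0.0, -0.0, -1.0]] [-5.14918116e-01  2.23100826e-01  1.48835266e+00 -3.78140702e-04
  1.43048341e+00 -4.36598951e-01]
373.62636508672125 [[0.997, -0.078, -0.0], [-0.075, -0.954, 0.29], [-0.023, -0.289, -0.957]] [ 0.554 -0.139  0.39 ]
vase_bottle [ 0.5487 -0.2531] res0.0007 top z 0.1269 2090
vase_shoulder [ 0.5406 -0.3333] res0.0027 top z 0.1209 2508
vase_jar [ 0.552  -0.1788] res0.0021 top z 0.0914 2935
```

View pics/w1.png

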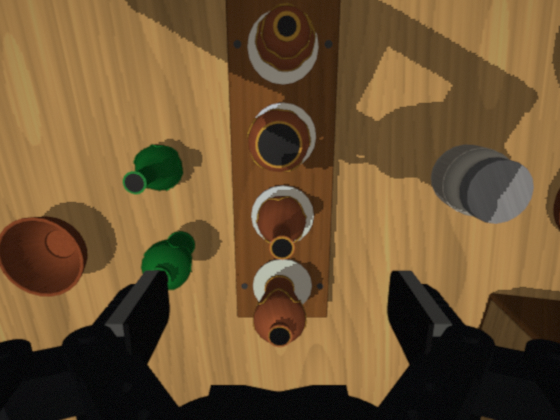

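The wrist view confirms the choice. From top to bottom along the board (+y to −y), the copper vases are gourd (286,30), jar (280,140), bottle (282,230) and shoulder (280,320). The green bottle (150,170) and green shoulder (168,260) stand off the board. I start with the gourd.

Emit:
{"fn": "play_rows", "kwargs": {
  "plan": [
    {"xyz": [0.145, 0.008, 0.04], "twist": [0, 0, 0], "fingers": 1},
    {"xyz": [0.145, 0.008, 0.04], "twist": [0, 0, 0], "fingers": 1},
    {"xyz": [0.145, 0.008, 0.07], "twist": [0, 0, 0], "fingers": 1},
    {"xyz": [0.145, 0.008, 0.11], "twist": [0, 0, 0], "fingers": 1},
    {"xyz": [0.145, 0.008, 0.15], "twist": [0, 0, 0], "fingers": 1},
    {"xyz": [0.145, 0.008, 0.18], "twist": [0, 0, 0], "fingers": 1},
    {"xyz": [0.145, 0.008, 0.2], "twist": [0, 0, 0], "fingers": 1},
    {"xyz": [0.145, 0.008, 0.21], "twist": [0, 0, 0], "fingers": 1},
    {"xyz": [0.145, 0.008, 0.215], "twist": [0, 0, 0], "fingers": 1},
    {"xyz": [0.145, 0.008, 0.215], "twist": [0, 0, 0], "fingers": 1},
    {"xyz": [0.145, 0.008, 0.215], "twist": [0, 0, 0], "fingers": 1}
  ],
  "grip_force": 30
}}

```text
t: 4.4
ee_pos: [0.5656, -0.0952, 0.2496]
ee_rot: [0.001, 0.733, 0.68, 0.0]
contact_force: [0.3, 0.5, 0.5]
grip_width: 0.999
grasp_force: 0.0
```

```bash
python3 - <<'E'
from h import *
c=capture("scene");i=cv2.resize(c["img"][170:360,130:380],None,fx=3,fy=3);cv2.imwrite("pics/s2.png",i)
go([.5643,-.0964,.248])
E
```

```text
xyz [-0.0016, -0.0015, 0.0019] twist [0.0, 0.0, 0.0]
```

View pics/s2.png

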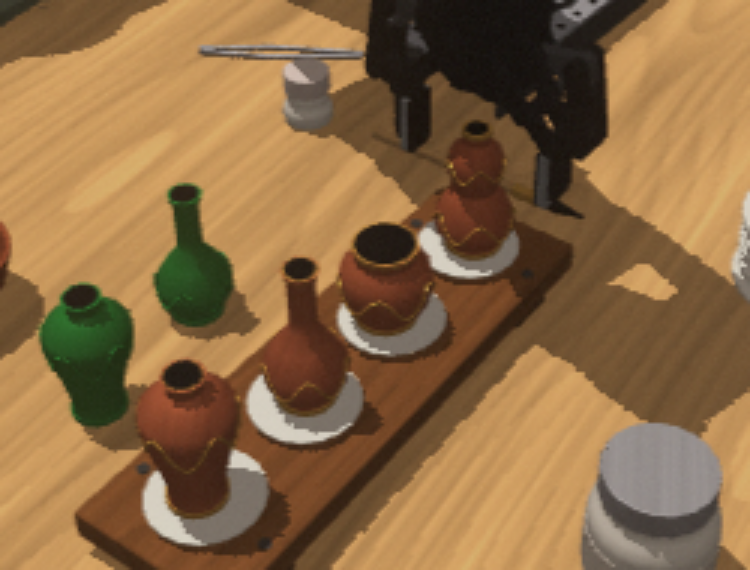

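The open fingers straddle the gourd, near (475,160) in the crop, and nothing else is close. I'll close and lift.

Emit:
{"fn": "play_rows", "kwargs": {
  "plan": [
    {"xyz": [-0.001, -0.0015, 0.002], "twist": [0, 0, 0], "fingers": 1},
    {"xyz": [-0.001, -0.0015, 0.002], "twist": [0, 0, 0], "fingers": -0.1},
    {"xyz": [-0.001, -0.0015, 0.002], "twist": [0, 0, 0], "fingers": -0.1},
    {"xyz": [-0.001, -0.0015, 0.002], "twist": [0, 0, 0], "fingers": -0.1},
    {"xyz": [-0.001, -0.0015, 0.002], "twist": [0, 0, 0], "fingers": -1},
    {"xyz": [-0.001, -0.0015, 0.002], "twist": [0, 0, 0], "fingers": -1},
    {"xyz": [-0.001, -0.0015, 0.002], "twist": [0, 0, 0], "fingers": -1},
    {"xyz": [-0.001, -0.0015, 0.002], "twist": [0, 0, 0], "fingers": -1},
    {"xyz": [-0.001, -0.0015, 0.002], "twist": [0, 0, 0], "fingers": -1},
    {"xyz": [-0.001, -0.0015, -0.005], "twist": [0, 0, 0], "fingers": -1},
    {"xyz": [-0.001, -0.0015, -0.02], "twist": [0, 0, 0], "fingers": -1},
    {"xyz": [-0.001, -0.0015, -0.04], "twist": [0, 0, 0], "fingers": -1},
    {"xyz": [-0.001, -0.0015, -0.06], "twist": [0, 0, 0], "fingers": -1},
    {"xyz": [-0.001, -0.0015, -0.08], "twist": [0, 0, 0], "fingers": -1},
    {"xyz": [-0.001, -0.0015, -0.1], "twist": [0, 0, 0], "fingers": -1},
    {"xyz": [-0.001, -0.0015, -0.11], "twist": [0, 0, 0], "fingers": -1},
    {"xyz": [-0.001, -0.0015, -0.11], "twist": [0, 0, 0], "fingers": -1}
  ],
  "grip_force": 30
}}

```text
t: 6.58
ee_pos: [0.5641, -0.0958, 0.3376]
ee_rot: [0.001, 0.733, 0.68, 0.0]
contact_force: [0.2, 0.2, -1.6]
grip_width: 0.388
grasp_force: 29.9
```

```bash
python3 - <<'E'
from h import *
go([.4778,.3472,.35])
for n in("scene","top"):
    c=capture(n);W=cloud(c)
    for d in outline_of("vase_gourd",c)[:2]:
        p=W[d["region"]];p=p[np.isfinite(p[:,0])];print(n,round(d["p"],2),d["location"],np.percentile(p,[3,50,97],axis=0).round(4).tolist())
    if n=="scene":cv2.imwrite("pics/s3.png",cv2.resize(c["img"][100:290,180:430],None,fx=3,fy=3))
E
```

```text
xyz [0.544, -0.1494, -0.016] twist [0.0, 0.0, 0.0]
scene 0.85 [288.5, 197.2] [[0.5456, -0.1199, 0.127], [0.5698, -0.1099, 0.1619], [0.5869, -0.0901, 0.2102]]
```

View pics/s3.png

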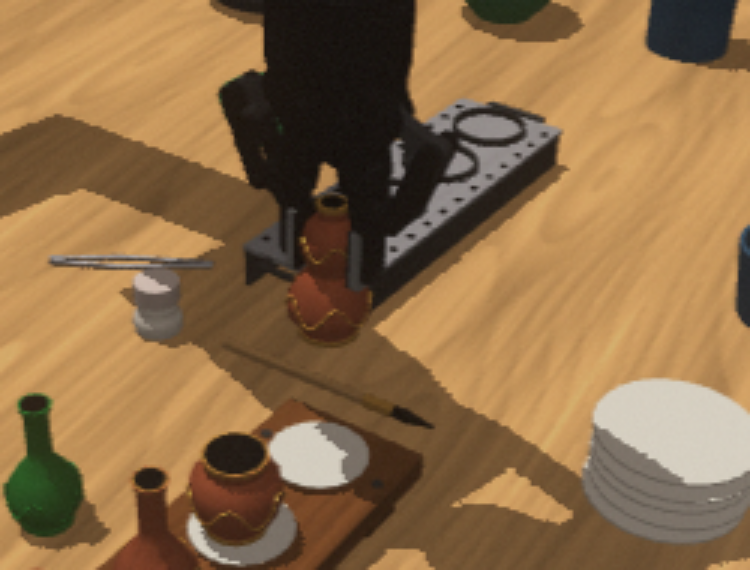

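The gourd hangs upright in the grip at (330,270) in the crop, clear of everything. Next I carry it to seat 1.

Emit:
{"fn": "play_rows", "kwargs": {
  "plan": [
    {"xyz": [0.016, -0.004, 0], "twist": [0, 0, 0], "fingers": -1},
    {"xyz": [0.054, -0.015, 0], "twist": [0, 0, 0], "fingers": -1},
    {"xyz": [0.109, -0.03, 0], "twist": [0, 0, 0], "fingers": -1},
    {"xyz": [0.169, -0.046, 0], "twist": [0, 0, 0], "fingers": -1},
    {"xyz": [0.228, -0.063, 0], "twist": [0, 0, 0], "fingers": -1},
    {"xyz": [0.288, -0.079, 0], "twist": [0, 0, 0], "fingers": -1},
    {"xyz": [0.348, -0.095, 0], "twist": [0, 0, 0], "fingers": -1},
    {"xyz": [0.408, -0.112, 0], "twist": [0, 0, 0], "fingers": -1},
    {"xyz": [0.462, -0.127, 0], "twist": [0, 0, 0], "fingers": -1},
    {"xyz": [0.506, -0.139, 0], "twist": [0, 0, 0], "fingers": -1},
    {"xyz": [0.533, -0.146, 0], "twist": [0, 0, 0], "fingers": -1},
    {"xyz": [0.544, -0.1494, 0], "twist": [0, 0, 0], "fingers": -1},
    {"xyz": [0.544, -0.1494, 0], "twist": [0, 0, 0], "fingers": -1},
    {"xyz": [0.544, -0.1494, 0], "twist": [0, 0, 0], "fingers": -1}
  ]
}}

```text
t: 8.52
ee_pos: [0.478, 0.3462, 0.3366]
ee_rot: [0.0, 0.734, 0.679, -0.0]
contact_force: [-0.7, -0.8, -1.8]
grip_width: 0.384
grasp_force: 29.9
```

```bash
python3 - <<'E'
from h import *
p,R,s=cur();print(p.round(4),s["grip_width"])
go([.4778,.3472,.2465])
for n in("scene","top"):
    c=capture(n);W=cloud(c)
    for d in outline_of("vase_gourd",c)[:2]:
        q=W[d["region"]];q=q[np.isfinite(q[:,0])];print(n,round(d["p"],2),d["location"],fit("vase_gourd",q,p[2]-.212))
    if n=="scene":cv2.imwrite("pics/s4.png",cv2.resize(c["img"][50:240,210:460],None,fx=3,fy=3))
c=capture("wrist");W=cloud(c)
o=outline_of("carrier",c);print(len(o))
if o:
    q=W[o[0]["region"]];q=q[np.isfinite(q[:,0])];print(np.median(q[:,2]));g=q[(q[:,2]>.036)&(q[:,2]<.042)]
    ys=np.array([.117,.039,-.039,-.117])
    f=lambda a:np.stack([np.hypot(g[:,0]-(a[0]-np.sin(a[2])*y),g[:,1]-(a[1]+np.cos(a[2])*y)) for y in ys]).min(0)-.0295
    s=least_squares(f,[.4645,.231,-.114],loss="soft_l1",f_scale=.003);print("rings",s.x.round(4),len(g),np.median(abs(s.fun)))
E
```

```text
[0.478  0.3462 0.3366] 0.38433123695106625
xyz [0.0013, -0.0004, 0.1126] twist [0.0, 0.0, 0.0]
scene 0.93 [343.2, 95.8] (array([0.478672  , 0.34462779]), np.float64(0.0013830967864105342), np.float64(0.20970194214719481))
top 0.83 [97.3, 221.0] (array([0.47744965, 0.34708459]), np.float64(0.0008771782687371915), np.float64(0.21215600901852802))
1
0.034613116091053796
rings [ 0.4643  0.2303 -0.1159] 1278 0.0009685081009583284
```

View pics/s4.png

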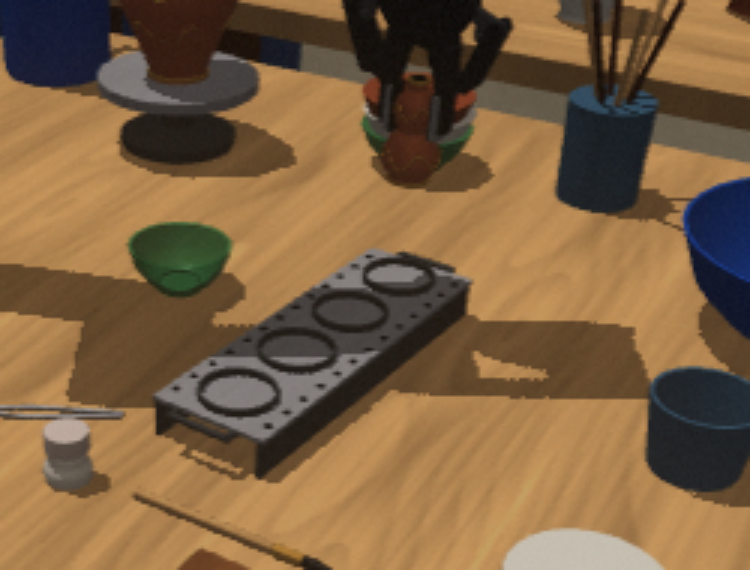

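The four empty rings show at (400,275), (350,312), (297,350) and (240,392) in the crop. The gourd hangs above the far one, upright. The ring fit agrees across the three cameras, so I lower and release.

Emit:
{"fn": "play_rows", "kwargs": {
  "plan": [
    {"xyz": [0.001, 0, 0.01], "twist": [0, 0, 0], "fingers": -1},
    {"xyz": [0.001, 0, 0.03], "twist": [0, 0, 0], "fingers": -1},
    {"xyz": [0.001, 0, 0.055], "twist": [0, 0, 0], "fingers": -1},
    {"xyz": [0.001, 0, 0.08], "twist": [0, 0, 0], "fingers": -1},
    {"xyz": [0.001, 0, 0.095], "twist": [0, 0, 0], "fingers": -1},
    {"xyz": [0.001, 0, 0.103], "twist": [0, 0, 0], "fingers": -1},
    {"xyz": [0.001, 0, 0.107], "twist": [0, 0, 0], "fingers": -1},
    {"xyz": [0.001, 0, 0.11], "twist": [0, 0, 0], "fingers": -1},
    {"xyz": [0.001, 0, 0.112], "twist": [0, 0, 0], "fingers": -1},
    {"xyz": [0.001, 0, 0.113], "twist": [0, 0, 0], "fingers": -1},
    {"xyz": [0.001, 0, 0.113], "twist": [0, 0, 0], "fingers": -1},
    {"xyz": [0.001, 0, 0.113], "twist": [0, 0, 0], "fingers": -1}
  ]
}}

```text
t: 10.32
ee_pos: [0.4777, 0.3481, 0.2464]
ee_rot: [0.0, 0.733, 0.68, 0.0]
contact_force: [0.4, 0.2, -0.4]
grip_width: 0.381
grasp_force: 29.9
```

Emit:
{"fn": "play_rows", "kwargs": {
  "plan": [
    {"xyz": [0, 0, 0], "twist": [0, 0, 0], "fingers": -0.1},
    {"xyz": [0, 0, 0], "twist": [0, 0, 0], "fingers": 0.1},
    {"xyz": [0, 0, 0], "twist": [0, 0, 0], "fingers": 0.5},
    {"xyz": [0, 0, 0], "twist": [0, 0, 0], "fingers": 1},
    {"xyz": [0, 0, 0], "twist": [0, 0, 0], "fingers": 1},
    {"xyz": [0, 0, 0], "twist": [0, 0, 0], "fingers": 1},
    {"xyz": [0, 0, -0.02], "twist": [0, 0, 0], "fingers": 1},
    {"xyz": [0, 0, -0.06], "twist": [0, 0, 0], "fingers": 1},
    {"xyz": [0, 0, -0.12], "twist": [0, 0, 0], "fingers": 1},
    {"xyz": [0, 0, -0.18], "twist": [0, 0, 0], "fingers": 1},
    {"xyz": [-0.1, 0.02, -0.2], "twist": [0, 0, 0], "fingers": 1},
    {"xyz": [-0.2, 0.04, -0.2], "twist": [0, 0, 0], "fingers": 1},
    {"xyz": [-0.2, 0.04, -0.2], "twist": [0, 0, 0], "fingers": 1}
  ]
}}

```text
t: 11.95
ee_pos: [0.4975, 0.1839, 0.4083]
ee_rot: [0.001, 0.734, 0.679, 0.001]
contact_force: [0.1, 0.2, -0.3]
grip_width: 0.996
grasp_force: 0.0
```

```bash
cat >> h.py <<'E'
def check(q,a=-.115,c0=(.4644,.2305)):
    for n in("scene","top","wrist"):
        c=capture(n);W=cloud(c)
        for d in outline_of(q,c)[:1]:
            p=W[d["region"]];p=p[np.isfinite(p[:,0])];x,e,zm=fit(q,p,.034);v=x-np.array(c0)
            print(n,round(d["p"],2),"in carrier x,y",round(np.cos(a)*v[0]+np.sin(a)*v[1],4),round(-np.sin(a)*v[0]+np.cos(a)*v[1],4),"res%.4f top %.4f"%(e,zm))
E
python3 - <<'E'
from h import *
check("vase_gourd")
c=capture("scene")
al=vases(c)
for q in("vase_jar","vase_bottle","vase_shoulder"):
    if q in al: x=fit(q,al[q][0],.036);print(q,x)
go([.5523,-.1778,.36],Rd(-.0756))
E
```

```text
scene 0.75 in carrier x,y 0.0009 0.117 res0.0013 top 0.1191
wrist 0.81 in carrier x,y -0.0007 0.1157 res0.0006 top 0.0683
vase_jar (array([ 0.55224006, -0.17749923]), np.float64(0.0017901421525876593), np.float64(0.09050560540772966))
vase_bottle (array([ 0.54888278, -0.25171811]), np.float64(0.0010593385224258395), np.float64(0.126074213241757))
vase_shoulder (array([ 0.54161813, -0.33609796]), np.float64(0.0022387388583284505), np.float64(0.12043907026060473))
xyz [-0.4496, 0.1023, 0.0577] twist [-0.0001, -0.0, 0.0005]
```

The gourd sits in seat 1 within 2 mm. Now the jar.

Emit:
{"fn": "play_rows", "kwargs": {
  "plan": [
    {"xyz": [-0.07, 0.016, 0.02], "twist": [0, 0, 0], "fingers": 1},
    {"xyz": [-0.14, 0.032, 0.04], "twist": [0, 0, 0], "fingers": 1},
    {"xyz": [-0.21, 0.048, 0.05], "twist": [0, 0, 0], "fingers": 1},
    {"xyz": [-0.28, 0.064, 0.05], "twist": [0, 0, 0], "fingers": 1},
    {"xyz": [-0.35, 0.08, 0.05], "twist": [0, 0, 0], "fingers": 1},
    {"xyz": [-0.41, 0.094, 0.05], "twist": [0, 0, 0], "fingers": 1},
    {"xyz": [-0.4496, 0.1023, 0.05], "twist": [0, 0, 0], "fingers": 1},
    {"xyz": [-0.4496, 0.1023, 0.07], "twist": [0, 0, 0], "fingers": 1},
    {"xyz": [-0.4496, 0.1023, 0.1], "twist": [0, 0, 0], "fingers": 1},
    {"xyz": [-0.4496, 0.1023, 0.1], "twist": [0, 0, 0], "fingers": 1},
    {"xyz": [-0.4496, 0.1023, 0.14], "twist": [0, 0, 0], "fingers": 1},
    {"xyz": [-0.4496, 0.1023, 0.18], "twist": [0, 0, 0], "fingers": 1},
    {"xyz": [-0.4496, 0.1023, 0.21], "twist": [0, 0, 0], "fingers": 1},
    {"xyz": [-0.4496, 0.1023, 0.225], "twist": [0, 0, 0], "fingers": 1},
    {"xyz": [-0.4496, 0.1023, 0.232], "twist": [0, 0, 0], "fingers": 1},
    {"xyz": [-0.4496, 0.1023, 0.232], "twist": [0, 0, 0], "fingers": 1},
    {"xyz": [-0.4496, 0.1023, 0.232], "twist": [0, 0, 0], "fingers": 1}
  ]
}}

```text
t: 14.62
ee_pos: [0.5525, -0.179, 0.2219]
ee_rot: [0.001, 0.733, 0.68, 0.0]
contact_force: [0.0, -0.1, 0.3]
grip_width: 1.003
grasp_force: 0.0
```

```bash
python3 - <<'E'
from h import *
go([.5522,-.178,.218]);c=capture("scene");al=vases(c)
for q in("vase_jar","vase_bottle"):
    if q in al: print(q,fit(q,al[q][0],.036))
E
```

```text
xyz [0.0012, -0.0005, 0.0048] twist [0.0, 0.0, 0.0]
vase_jar (array([ 0.55233459, -0.17736983]), np.float64(0.0016996117015216292), np.float64(0.09056052446447052))
vase_bottle (array([ 0.54883756, -0.25165987]), np.float64(0.001111873670419053), np.float64(0.12646540836678968))
```

Emit:
{"fn": "play_rows", "kwargs": {
  "plan": [
    {"xyz": [0.001, 0, 0.0045], "twist": [0, 0, 0], "fingers": 1},
    {"xyz": [0.001, 0, 0.0045], "twist": [0, 0, 0], "fingers": 0.4},
    {"xyz": [0.001, 0, 0.0045], "twist": [0, 0, 0], "fingers": 0.4},
    {"xyz": [0.001, 0, 0.0045], "twist": [0, 0, 0], "fingers": 0.2},
    {"xyz": [0.001, 0, 0.0045], "twist": [0, 0, 0], "fingers": -1},
    {"xyz": [0.001, 0, 0.0045], "twist": [0, 0, 0], "fingers": -1},
    {"xyz": [0.001, 0, 0.0045], "twist": [0, 0, 0], "fingers": -1},
    {"xyz": [0.001, 0, 0.0045], "twist": [0, 0, 0], "fingers": -1},
    {"xyz": [0.001, 0, 0.0045], "twist": [0, 0, 0], "fingers": -1},
    {"xyz": [0.001, 0, 0], "twist": [0, 0, 0], "fingers": -1},
    {"xyz": [0.001, 0, -0.015], "twist": [0, 0, 0], "fingers": -1},
    {"xyz": [0.001, 0, -0.04], "twist": [0, 0, 0], "fingers": -1},
    {"xyz": [0.001, 0, -0.065], "twist": [0, 0, 0], "fingers": -1},
    {"xyz": [0.001, 0, -0.09], "twist": [0, 0, 0], "fingers": -1},
    {"xyz": [0.001, 0, -0.115], "twist": [0, 0, 0], "fingers": -1},
    {"xyz": [0.001, 0, -0.14], "twist": [0, 0, 0], "fingers": -1},
    {"xyz": [0.001, 0, -0.15], "twist": [0, 0, 0], "fingers": -1},
    {"xyz": [0.001, 0, -0.15], "twist": [0, 0, 0], "fingers": -1}
  ]
}}

```text
t: 17.12
ee_pos: [0.5521, -0.178, 0.3413]
ee_rot: [0.001, 0.733, 0.68, 0.0]
contact_force: [-0.1, 0.2, -0.9]
grip_width: 0.607
grasp_force: 31.6
```

```bash
python3 - <<'E'
from h import *
go([.4689,.2692,.34]);p=cur()[0];c=capture("scene")
for d in outline_of("vase_jar",c)[:1]:
    q=cloud(c)[d["region"]];q=q[np.isfinite(q[:,0])];print(d["p"],fit("vase_jar",q,p[2]-.182),p[2]-.182)
cv2.imwrite("pics/s5.png",cv2.resize(c["img"][100:290,180:430],None,fx=2,fy=2))
E
```

```text
xyz [0.5496, -0.146, 0.0012] twist [0.0, 0.0, 0.0]
0.94 (array([ 0.55323629, -0.17749359]), np.float64(0.001733459746925712), np.float64(0.21359002185105305)) 0.1592877858054551
```

View pics/s5.png

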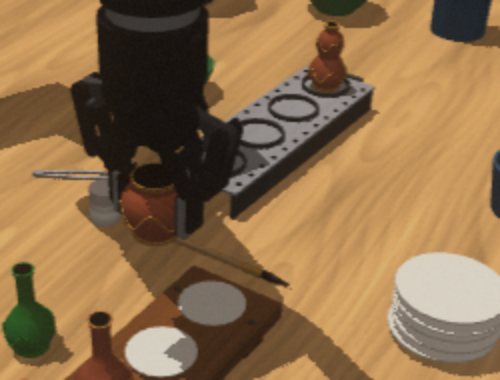

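The jar is held upright at (152,200) in the crop, and the gourd stands in seat 1 at (328,65). I carry the jar to seat 2.

Emit:
{"fn": "play_rows", "kwargs": {
  "plan": [
    {"xyz": [0.016, -0.004, 0], "twist": [0, 0, 0], "fingers": -1},
    {"xyz": [0.055, -0.015, 0], "twist": [0, 0, 0], "fingers": -1},
    {"xyz": [0.11, -0.029, 0], "twist": [0, 0, 0], "fingers": -1},
    {"xyz": [0.17, -0.045, 0], "twist": [0, 0, 0], "fingers": -1},
    {"xyz": [0.231, -0.061, 0], "twist": [0, 0, 0], "fingers": -1},
    {"xyz": [0.291, -0.077, 0], "twist": [0, 0, 0], "fingers": -1},
    {"xyz": [0.352, -0.093, 0], "twist": [0, 0, 0], "fingers": -1},
    {"xyz": [0.412, -0.11, 0], "twist": [0, 0, 0], "fingers": -1},
    {"xyz": [0.467, -0.124, 0], "twist": [0, 0, 0], "fingers": -1},
    {"xyz": [0.511, -0.136, 0], "twist": [0, 0, 0], "fingers": -1},
    {"xyz": [0.539, -0.143, 0], "twist": [0, 0, 0], "fingers": -1},
    {"xyz": [0.5496, -0.146, 0], "twist": [0, 0, 0], "fingers": -1},
    {"xyz": [0.5496, -0.146, 0.04], "twist": [0, 0, 0], "fingers": -1},
    {"xyz": [0.5496, -0.146, 0.08], "twist": [0, 0, 0], "fingers": -1},
    {"xyz": [0.5496, -0.146, 0.11], "twist": [0, 0, 0], "fingers": -1},
    {"xyz": [0.5496, -0.146, 0.125], "twist": [0, 0, 0], "fingers": -1},
    {"xyz": [0.5496, -0.146, 0.13], "twist": [0, 0, 0], "fingers": -1},
    {"xyz": [0.5496, -0.146, 0.13], "twist": [0, 0, 0], "fingers": -1}
  ]
}}

```text
t: 19.48
ee_pos: [0.4692, 0.2693, 0.2373]
ee_rot: [0.0, 0.733, 0.68, 0.0]
contact_force: [-0.6, -0.2, -0.5]
grip_width: 0.609
grasp_force: 31.6
```

```bash
python3 - <<'E'
from h import *
go([.4689,.2692,.216]);check("vase_jar")
E
```

```text
xyz [-0.0001, -0.0003, 0.0266] twist [0.0, 0.0, 0.0]
scene 0.77 in carrier x,y 0.002 0.0363 res0.0037 top 0.1206
top 0.64 in carrier x,y 0.0006 0.0394 res0.0034 top 0.1107
wrist 0.97 in carrier x,y 0.0005 0.0434 res0.0038 top 0.1112
```

Emit:
{"fn": "play_rows", "kwargs": {
  "plan": [
    {"xyz": [0, 0, 0.01], "twist": [0, 0, 0], "fingers": -1},
    {"xyz": [0, 0, 0.018], "twist": [0, 0, 0], "fingers": -1},
    {"xyz": [0, 0, 0.022], "twist": [0, 0, 0], "fingers": -1},
    {"xyz": [0, 0, 0.025], "twist": [0, 0, 0], "fingers": -1},
    {"xyz": [0, 0, 0.0265], "twist": [0, 0, 0], "fingers": -1},
    {"xyz": [0, 0, 0.0265], "twist": [0, 0, 0], "fingers": -1},
    {"xyz": [0, 0, 0.0265], "twist": [0, 0, 0], "fingers": -1}
  ]
}}

```text
t: 20.65
ee_pos: [0.4689, 0.2693, 0.2156]
ee_rot: [0.0, 0.733, 0.68, 0.0]
contact_force: [0.1, 0.3, -1.5]
grip_width: 0.606
grasp_force: 31.6
```

Emit:
{"fn": "play_rows", "kwargs": {
  "plan": [
    {"xyz": [0, 0, 0.001], "twist": [0, 0, 0], "fingers": -1},
    {"xyz": [0, 0, 0.001], "twist": [0, 0, 0], "fingers": 0.25},
    {"xyz": [0, 0, 0.001], "twist": [0, 0, 0], "fingers": 0.5},
    {"xyz": [0, 0, 0.001], "twist": [0, 0, 0], "fingers": 1},
    {"xyz": [0, 0, 0.001], "twist": [0, 0, 0], "fingers": 1},
    {"xyz": [0, 0, 0.001], "twist": [0, 0, 0], "fingers": 1},
    {"xyz": [0, 0, -0.02], "twist": [0, 0, 0], "fingers": 1},
    {"xyz": [0, 0, -0.06], "twist": [0, 0, 0], "fingers": 1},
    {"xyz": [0, 0, -0.12], "twist": [0, 0, 0], "fingers": 1},
    {"xyz": [0, 0, -0.18], "twist": [0, 0, 0], "fingers": 1},
    {"xyz": [-0.1, 0.02, -0.22], "twist": [0, 0, 0], "fingers": 1},
    {"xyz": [-0.18, 0.04, -0.24], "twist": [0, 0, 0], "fingers": 1},
    {"xyz": [-0.25, 0.05, -0.24], "twist": [0, 0, 0], "fingers": 1},
    {"xyz": [-0.25, 0.05, -0.24], "twist": [0, 0, 0], "fingers": 1}
  ]
}}

```text
t: 22.4
ee_pos: [0.4937, 0.064, 0.4098]
ee_rot: [0.002, 0.735, 0.679, 0.001]
contact_force: [-0.6, -0.2, 0.7]
grip_width: 1.001
grasp_force: 0.0
```

```bash
python3 - <<'E'
from h import *
check("vase_jar");check("vase_gourd")
go([.549,-.2518,.36],Rd(-.0756))
E
```

```text
scene 0.77 in carrier x,y 0.0012 0.0395 res0.0020 top 0.0875
top 0.55 in carrier x,y 0.1411 -0.5513 res0.0042 top 0.1191
scene 0.85 in carrier x,y 0.0008 0.117 res0.0014 top 0.1189
xyz [-0.3929, 0.099, 0.0591] twist [-0.0001, -0.0, 0.0004]
```

Emit:
{"fn": "play_rows", "kwargs": {
  "plan": [
    {"xyz": [-0.07, 0.018, 0.01], "twist": [0, 0, 0], "fingers": 1},
    {"xyz": [-0.14, 0.035, 0.02], "twist": [0, 0, 0], "fingers": 1},
    {"xyz": [-0.21, 0.053, 0.03], "twist": [0, 0, 0], "fingers": 1},
    {"xyz": [-0.28, 0.071, 0.04], "twist": [0, 0, 0], "fingers": 1},
    {"xyz": [-0.34, 0.086, 0.04], "twist": [0, 0, 0], "fingers": 1},
    {"xyz": [-0.3929, 0.099, 0.04], "twist": [0, 0, 0], "fingers": 1},
    {"xyz": [-0.3929, 0.099, 0.05], "twist": [0, 0, 0], "fingers": 1},
    {"xyz": [-0.3929, 0.099, 0.06], "twist": [0, 0, 0], "fingers": 1},
    {"xyz": [-0.3929, 0.099, 0.07], "twist": [0, 0, 0], "fingers": 1},
    {"xyz": [-0.3929, 0.099, 0.1], "twist": [0, 0, 0], "fingers": 1},
    {"xyz": [-0.3929, 0.099, 0.14], "twist": [0, 0, 0], "fingers": 1},
    {"xyz": [-0.3929, 0.099, 0.165], "twist": [0, 0, 0], "fingers": 1},
    {"xyz": [-0.3929, 0.099, 0.178], "twist": [0, 0, 0], "fingers": 1},
    {"xyz": [-0.3929, 0.099, 0.182], "twist": [0, 0, 0], "fingers": 1},
    {"xyz": [-0.3929, 0.099, 0.182], "twist": [0, 0, 0], "fingers": 1},
    {"xyz": [-0.3929, 0.099, 0.182], "twist": [0, 0, 0], "fingers": 1}
  ]
}}

```text
t: 25.0
ee_pos: [0.5492, -0.253, 0.263]
ee_rot: [0.001, 0.733, 0.68, 0.0]
contact_force: [-0.4, 0.7, -0.0]
grip_width: 1.001
grasp_force: 0.0
```

```bash
python3 - <<'E'
from h import *
go([.549,-.252,.261]);c=capture("scene");al=vases(c)
for q in("vase_bottle","vase_shoulder"):
    if q in al: print(q,fit(q,al[q][0],.036))
E
```

```text
xyz [0.0012, -0.0003, 0.0026] twist [0.0, 0.0, 0.0]
vase_bottle (array([ 0.5488325 , -0.25167225]), np.float64(0.0009540468237982545), np.float64(0.1259662343920318))
vase_shoulder (array([ 0.54159997, -0.33598396]), np.float64(0.002275833656847087), np.float64(0.12029400487478074))
```

Emit:
{"fn": "play_rows", "kwargs": {
  "plan": [
    {"xyz": [0.001, -0.0003, 0.0025], "twist": [0, 0, 0], "fingers": 1},
    {"xyz": [0.001, -0.0003, 0.0025], "twist": [0, 0, 0], "fingers": -0.3},
    {"xyz": [0.001, -0.0003, 0.0025], "twist": [0, 0, 0], "fingers": -0.3},
    {"xyz": [0.001, -0.0003, 0.0025], "twist": [0, 0, 0], "fingers": -0.4},
    {"xyz": [0.001, -0.0003, 0.0025], "twist": [0, 0, 0], "fingers": -0.5},
    {"xyz": [0.001, -0.0003, 0.0025], "twist": [0, 0, 0], "fingers": -1},
    {"xyz": [0.001, -0.0003, 0.0025], "twist": [0, 0, 0], "fingers": -1},
    {"xyz": [0.001, -0.0003, 0.0025], "twist": [0, 0, 0], "fingers": -1},
    {"xyz": [0.001, -0.0003, 0.0025], "twist": [0, 0, 0], "fingers": -1},
    {"xyz": [0.001, -0.0003, 0.0025], "twist": [0, 0, 0], "fingers": -1},
    {"xyz": [0.001, -0.0003, -0.002], "twist": [0, 0, 0], "fingers": -1},
    {"xyz": [0.001, -0.0003, -0.015], "twist": [0, 0, 0], "fingers": -1},
    {"xyz": [0.001, -0.0003, -0.04], "twist": [0, 0, 0], "fingers": -1},
    {"xyz": [0.001, -0.0003, -0.065], "twist": [0, 0, 0], "fingers": -1},
    {"xyz": [0.001, -0.0003, -0.09], "twist": [0, 0, 0], "fingers": -1},
    {"xyz": [0.001, -0.0003, -0.115], "twist": [0, 0, 0], "fingers": -1},
    {"xyz": [0.001, -0.0003, -0.13], "twist": [0, 0, 0], "fingers": -1},
    {"xyz": [0.001, -0.0003, -0.13], "twist": [0, 0, 0], "fingers": -1}
  ]
}}

```text
t: 27.5
ee_pos: [0.5489, -0.252, 0.368]
ee_rot: [0.002, 0.733, 0.68, 0.0]
contact_force: [-0.2, 0.3, -1.1]
grip_width: 0.199
grasp_force: 28.1
```

```bash
python3 - <<'E'
from h import *
go([.4598,.1917,.365]);p=cur()[0];c=capture("scene")
for d in outline_of("vase_bottle",c):
    q=cloud(c)[d["region"]];q=q[np.isfinite(q[:,0])];print(d["p"],fit("vase_bottle",q,p[2]-.225),p[2]-.225)
cv2.imwrite("pics/s6.png",cv2.resize(c["img"][100:340,150:430],None,fx=2,fy=2))
E
```

```text
xyz [0.5446, -0.153, 0.0023] twist [0.0, 0.0, 0.0]h.py:25: RuntimeWarning: Mean of empty slice.
  s=least_squares(f,p[:,:2].mean(0),loss="soft_l1",f_scale=.003);return s.x,np.median(abs(s.fun)),p[:,2].max()
  ret = um.true_divide(
Traceback (most recent call last):
  File "h.py", line 25, in fit
    s=least_squares(f,p[:,:2].mean(0),loss="soft_l1",f_scale=.003);return s.x,np.median(abs(s.fun)),p[:,2].max()
ValueError: Initial guess is outside of provided bounds
```

```bash
python3 - <<'E'
from h import *
c=capture("scene")
cv2.imwrite("pics/s6.png",cv2.resize(c["img"][100:340,150:430],None,fx=2,fy=2))
E
```

```text
(no output)
```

View pics/s6.png

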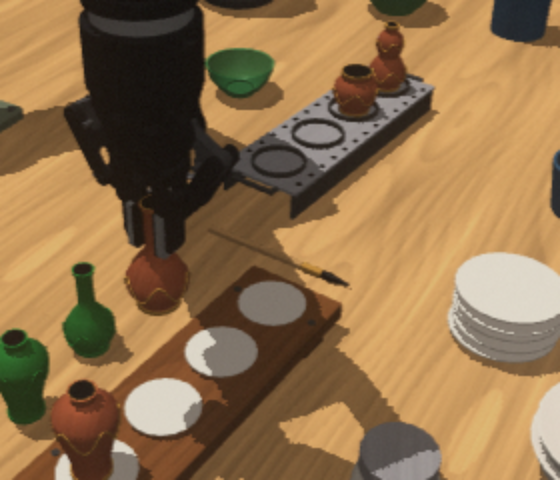

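The bottle hangs upright at (157,275) in the crop. The jar and gourd stand in seats 2 and 1. I carry the bottle to seat 3.

Emit:
{"fn": "play_rows", "kwargs": {
  "plan": [
    {"xyz": [0.016, -0.004, 0], "twist": [0, 0, 0], "fingers": -1},
    {"xyz": [0.054, -0.015, 0], "twist": [0, 0, 0], "fingers": -1},
    {"xyz": [0.109, -0.031, 0], "twist": [0, 0, 0], "fingers": -1},
    {"xyz": [0.169, -0.047, 0], "twist": [0, 0, 0], "fingers": -1},
    {"xyz": [0.228, -0.064, 0], "twist": [0, 0, 0], "fingers": -1},
    {"xyz": [0.288, -0.081, 0], "twist": [0, 0, 0], "fingers": -1},
    {"xyz": [0.348, -0.098, 0], "twist": [0, 0, 0], "fingers": -1},
    {"xyz": [0.408, -0.115, 0], "twist": [0, 0, 0], "fingers": -1},
    {"xyz": [0.462, -0.13, 0], "twist": [0, 0, 0], "fingers": -1},
    {"xyz": [0.506, -0.142, 0], "twist": [0, 0, 0], "fingers": -1},
    {"xyz": [0.533, -0.15, 0], "twist": [0, 0, 0], "fingers": -1},
    {"xyz": [0.5446, -0.153, 0], "twist": [0, 0, 0], "fingers": -1},
    {"xyz": [0.5446, -0.153, 0.02], "twist": [0, 0, 0], "fingers": -1},
    {"xyz": [0.5446, -0.153, 0.05], "twist": [0, 0, 0], "fingers": -1},
    {"xyz": [0.5446, -0.153, 0.08], "twist": [0, 0, 0], "fingers": -1},
    {"xyz": [0.5446, -0.153, 0.1], "twist": [0, 0, 0], "fingers": -1},
    {"xyz": [0.5446, -0.153, 0.11], "twist": [0, 0, 0], "fingers": -1},
    {"xyz": [0.5446, -0.153, 0.11], "twist": [0, 0, 0], "fingers": -1}
  ]
}}

```text
t: 29.9
ee_pos: [0.4594, 0.1916, 0.2774]
ee_rot: [-0.0, 0.734, 0.68, -0.0]
contact_force: [-0.3, -0.2, -1.0]
grip_width: 0.198
grasp_force: 28.1
```

```bash
python3 - <<'E'
from h import *
go([.4598,.1917,.259]);check("vase_bottle")
E
```

```text
xyz [0.0002, 0.0005, 0.023] twist [0.0, 0.0, 0.0]
scene 0.89 in carrier x,y 0.0058 -0.0462 res0.0038 top 0.1435
top 0.78 in carrier x,y 0.0196 -0.436 res0.0043 top 0.0911
wrist 0.66 in carrier x,y -0.0001 -0.0282 res0.0035 top 0.1454
```

Emit:
{"fn": "play_rows", "kwargs": {
  "plan": [
    {"xyz": [0, 0.0005, 0.008], "twist": [0, 0, 0], "fingers": -1},
    {"xyz": [0, 0.0005, 0.015], "twist": [0, 0, 0], "fingers": -1},
    {"xyz": [0, 0.0005, 0.019], "twist": [0, 0, 0], "fingers": -1},
    {"xyz": [0, 0.0005, 0.0215], "twist": [0, 0, 0], "fingers": -1},
    {"xyz": [0, 0.0005, 0.023], "twist": [0, 0, 0], "fingers": -1},
    {"xyz": [0, 0.0005, 0.0235], "twist": [0, 0, 0], "fingers": -1},
    {"xyz": [0, 0.0005, 0.0235], "twist": [0, 0, 0], "fingers": -1},
    {"xyz": [0, 0.0005, 0.0235], "twist": [0, 0, 0], "fingers": -1}
  ]
}}

```text
t: 31.2
ee_pos: [0.4599, 0.1919, 0.2592]
ee_rot: [0.0, 0.733, 0.68, 0.0]
contact_force: [0.6, -0.4, -0.2]
grip_width: 0.195
grasp_force: 28.1
```

```bash
python3 - <<'E'
from h import *
check("vase_bottle")
E
```

```text
scene 0.91 in carrier x,y 0.0014 -0.0391 res0.0012 top 0.1244
top 0.92 in carrier x,y 0.0194 -0.4361 res0.0042 top 0.0914
wrist 0.71 in carrier x,y 0.0 -0.0395 res0.0007 top 0.1258
```

Emit:
{"fn": "play_rows", "kwargs": {
  "plan": [
    {"xyz": [0, 0, 0.0005], "twist": [0, 0, 0], "fingers": -0.55},
    {"xyz": [0, 0, 0.0005], "twist": [0, 0, 0], "fingers": -0.4},
    {"xyz": [0, 0, 0.0005], "twist": [0, 0, 0], "fingers": 0},
    {"xyz": [0, 0, 0.0005], "twist": [0, 0, 0], "fingers": 1},
    {"xyz": [0, 0, 0.0005], "twist": [0, 0, 0], "fingers": 1},
    {"xyz": [0, 0, 0.0005], "twist": [0, 0, 0], "fingers": 1},
    {"xyz": [0, 0, 0.0005], "twist": [0, 0, 0], "fingers": 1},
    {"xyz": [0, 0, -0.02], "twist": [0, 0, 0], "fingers": 1},
    {"xyz": [0, 0, -0.06], "twist": [0, 0, 0], "fingers": 1},
    {"xyz": [0, 0, -0.12], "twist": [0, 0, 0], "fingers": 1},
    {"xyz": [0, 0, -0.18], "twist": [0, 0, 0], "fingers": 1},
    {"xyz": [-0.08, 0.02, -0.19], "twist": [0, 0, 0], "fingers": 1},
    {"xyz": [-0.15, 0.04, -0.19], "twist": [0, 0, 0], "fingers": 1},
    {"xyz": [-0.22, 0.055, -0.19], "twist": [0, 0, 0], "fingers": 1},
    {"xyz": [-0.29, 0.07, -0.19], "twist": [0, 0, 0], "fingers": 1},
    {"xyz": [-0.35, 0.09, -0.19], "twist": [0, 0, 0], "fingers": 1},
    {"xyz": [-0.41, 0.105, -0.19], "twist": [0, 0, 0], "fingers": 1},
    {"xyz": [-0.47, 0.12, -0.19], "twist": [0, 0, 0], "fingers": 1},
    {"xyz": [-0.47, 0.12, -0.19], "twist": [0, 0, 0], "fingers": 1}
  ]
}}

```text
t: 33.88
ee_pos: [0.5273, -0.1935, 0.4123]
ee_rot: [0.001, 0.735, 0.678, 0.0]
contact_force: [0.4, 1.3, 0.4]
grip_width: 0.999
grasp_force: 0.0
```

```bash
python3 - <<'E'
from h import *
check("vase_bottle")
for n in("wrist","top","scene"):
    c=capture(n);al=vases(c)
    for q in("vase_shoulder",):
        if q in al:
            p=al[q][0];print(n,fit(q,p,.036)); r=p[p[:,2]>p[:,2].max()-.008];print("rim",(np.percentile(r,3,axis=0)+np.percentile(r,97,axis=0))/2)
go([.5412,-.334,.245],Rd(-.0756))
E
```

```text
scene 0.84 in carrier x,y 0.0006 -0.0388 res0.0013 top 0.1235
top 0.78 in carrier x,y -0.0 -0.0359 res0.0012 top 0.1240
wrist 0.7 in carrier x,y 0.0099 -0.4369 res0.0044 top 0.0912
wrist (array([ 0.54020407, -0.3335617 ]), np.float64(0.0027604158793870064), np.float64(0.12084133106839094))
rim [ 0.54022486 -0.3339814   0.11694423]
scene (array([ 0.54162734, -0.3360363 ]), np.float64(0.002255338677715402), np.float64(0.12065871475664285))
rim [ 0.54323216 -0.33747336  0.11686663]
xyz [-0.1777, 0.0312, 0.2075] twist [-0.0, -0.0, -0.0001]
```

Emit:
{"fn": "play_rows", "kwargs": {
  "plan": [
    {"xyz": [-0.07, 0.012, 0.02], "twist": [0, 0, 0], "fingers": 1},
    {"xyz": [-0.13, 0.023, 0.04], "twist": [0, 0, 0], "fingers": 1},
    {"xyz": [-0.178, 0.031, 0.06], "twist": [0, 0, 0], "fingers": 1},
    {"xyz": [-0.178, 0.031, 0.08], "twist": [0, 0, 0], "fingers": 1},
    {"xyz": [-0.178, 0.031, 0.09], "twist": [0, 0, 0], "fingers": 1},
    {"xyz": [-0.178, 0.031, 0.12], "twist": [0, 0, 0], "fingers": 1},
    {"xyz": [-0.178, 0.031, 0.15], "twist": [0, 0, 0], "fingers": 1},
    {"xyz": [-0.178, 0.031, 0.18], "twist": [0, 0, 0], "fingers": 1},
    {"xyz": [-0.178, 0.031, 0.2], "twist": [0, 0, 0], "fingers": 1},
    {"xyz": [-0.178, 0.031, 0.207], "twist": [0, 0, 0], "fingers": 1},
    {"xyz": [-0.178, 0.031, 0.207], "twist": [0, 0, 0], "fingers": 1},
    {"xyz": [-0.178, 0.031, 0.207], "twist": [0, 0, 0], "fingers": 1}
  ]
}}

```text
t: 36.42
ee_pos: [0.5416, -0.3344, 0.2467]
ee_rot: [0.001, 0.733, 0.68, 0.0]
contact_force: [-0.1, -0.6, -0.0]
grip_width: 1.001
grasp_force: 0.0
```

```bash
python3 - <<'E'
from h import *
go([.541,-.3345,.244])
c=capture("scene");al=vases(c);q="vase_shoulder"
if q in al: print(fit(q,al[q][0],.036))
E
```

```text
xyz [-0.0001, -0.0007, 0.0034] twist [0.0, 0.0, 0.0]
(array([ 0.54106406, -0.33651122]), np.float64(0.0021256913045682793), np.float64(0.12058613661446523))
```

Emit:
{"fn": "play_rows", "kwargs": {
  "plan": [
    {"xyz": [0, -0.0005, 0.0035], "twist": [0, 0, 0], "fingers": 1},
    {"xyz": [0, -0.0005, 0.0035], "twist": [0, 0, 0], "fingers": 0.3},
    {"xyz": [0, -0.0005, 0.0035], "twist": [0, 0, 0], "fingers": 0.3},
    {"xyz": [0, -0.0005, 0.0035], "twist": [0, 0, 0], "fingers": 0.2},
    {"xyz": [0, -0.0005, 0.0035], "twist": [0, 0, 0], "fingers": -1},
    {"xyz": [0, -0.0005, 0.0035], "twist": [0, 0, 0], "fingers": -1},
    {"xyz": [0, -0.0005, 0.0035], "twist": [0, 0, 0], "fingers": -1},
    {"xyz": [0, -0.0005, 0.0035], "twist": [0, 0, 0], "fingers": -1},
    {"xyz": [0, -0.0005, 0.0035], "twist": [0, 0, 0], "fingers": -1},
    {"xyz": [0, -0.0005, -0.001], "twist": [0, 0, 0], "fingers": -1},
    {"xyz": [0, -0.0005, -0.015], "twist": [0, 0, 0], "fingers": -1},
    {"xyz": [0, -0.0005, -0.04], "twist": [0, 0, 0], "fingers": -1},
    {"xyz": [0, -0.0005, -0.065], "twist": [0, 0, 0], "fingers": -1},
    {"xyz": [0, -0.0005, -0.09], "twist": [0, 0, 0], "fingers": -1},
    {"xyz": [0, -0.0005, -0.115], "twist": [0, 0, 0], "fingers": -1},
    {"xyz": [0, -0.0005, -0.13], "twist": [0, 0, 0], "fingers": -1},
    {"xyz": [0, -0.0005, -0.13], "twist": [0, 0, 0], "fingers": -1}
  ]
}}

```text
t: 38.8
ee_pos: [0.541, -0.3344, 0.3511]
ee_rot: [0.001, 0.733, 0.68, 0.0]
contact_force: [0.1, 0.2, -0.8]
grip_width: 0.54
grasp_force: 30.9
```

```bash
python3 - <<'E'
from h import *
go([.4509,.1142,.35]);c=capture("scene")
cv2.imwrite("pics/s7.png",cv2.resize(c["img"][100:340,150:430],None,fx=2,fy=2))
E
```

```text
xyz [0.5506, -0.1547, 0.0002] twist [0.0, 0.0, 0.0]
```

View pics/s7.png

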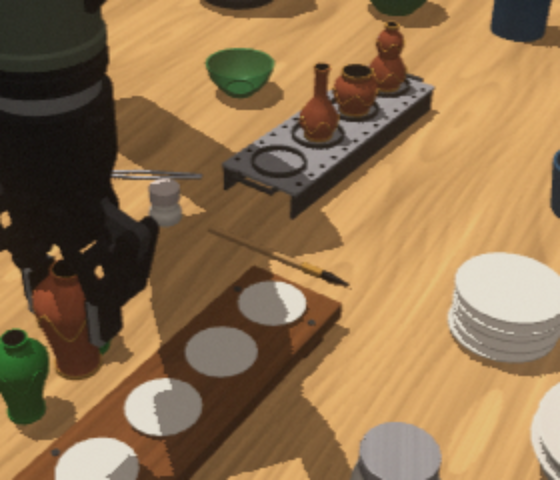

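The shoulder vase hangs upright at (65,320) in the crop, leaning with perspective exactly as the standing green one does. Gourd, jar and bottle stand in seats 1–3. I carry the vase to seat 4.

Emit:
{"fn": "play_rows", "kwargs": {
  "plan": [
    {"xyz": [0.016, -0.004, 0], "twist": [0, 0, 0], "fingers": -1},
    {"xyz": [0.055, -0.015, 0], "twist": [0, 0, 0], "fingers": -1},
    {"xyz": [0.11, -0.031, 0], "twist": [0, 0, 0], "fingers": -1},
    {"xyz": [0.17, -0.048, 0], "twist": [0, 0, 0], "fingers": -1},
    {"xyz": [0.231, -0.065, 0], "twist": [0, 0, 0], "fingers": -1},
    {"xyz": [0.291, -0.082, 0], "twist": [0, 0, 0], "fingers": -1},
    {"xyz": [0.352, -0.099, 0], "twist": [0, 0, 0], "fingers": -1},
    {"xyz": [0.412, -0.116, 0], "twist": [0, 0, 0], "fingers": -1},
    {"xyz": [0.467, -0.131, 0], "twist": [0, 0, 0], "fingers": -1},
    {"xyz": [0.511, -0.144, 0], "twist": [0, 0, 0], "fingers": -1},
    {"xyz": [0.539, -0.151, 0], "twist": [0, 0, 0], "fingers": -1},
    {"xyz": [0.5506, -0.1547, 0], "twist": [0, 0, 0], "fingers": -1},
    {"xyz": [0.5506, -0.1547, 0.02], "twist": [0, 0, 0], "fingers": -1},
    {"xyz": [0.5506, -0.1547, 0.05], "twist": [0, 0, 0], "fingers": -1},
    {"xyz": [0.5506, -0.1547, 0.08], "twist": [0, 0, 0], "fingers": -1},
    {"xyz": [0.5506, -0.1547, 0.1], "twist": [0, 0, 0], "fingers": -1},
    {"xyz": [0.5506, -0.1547, 0.11], "twist": [0, 0, 0], "fingers": -1},
    {"xyz": [0.5506, -0.1547, 0.11], "twist": [0, 0, 0], "fingers": -1}
  ]
}}

```text
t: 41.1
ee_pos: [0.4506, 0.1141, 0.2609]
ee_rot: [-0.0, 0.734, 0.68, -0.0]
contact_force: [1.1, 0.2, -0.4]
grip_width: 0.54
grasp_force: 31.0
```

```bash
python3 - <<'E'
from h import *
go([.4509,.1142,.242])
E
```

```text
xyz [0.0001, 0.0004, 0.0237] twist [0.0, 0.0, 0.0]
```

Emit:
{"fn": "play_rows", "kwargs": {
  "plan": [
    {"xyz": [0, 0.0005, 0.008], "twist": [0, 0, 0], "fingers": -1},
    {"xyz": [0, 0.0005, 0.015], "twist": [0, 0, 0], "fingers": -1},
    {"xyz": [0, 0.0005, 0.019], "twist": [0, 0, 0], "fingers": -1},
    {"xyz": [0, 0.0005, 0.0215], "twist": [0, 0, 0], "fingers": -1},
    {"xyz": [0, 0.0005, 0.023], "twist": [0, 0, 0], "fingers": -1},
    {"xyz": [0, 0.0005, 0.024], "twist": [0, 0, 0], "fingers": -1},
    {"xyz": [0, 0.0005, 0.024], "twist": [0, 0, 0], "fingers": -1},
    {"xyz": [0, 0.0005, 0.024], "twist": [0, 0, 0], "fingers": -1}
  ]
}}

```text
t: 42.1
ee_pos: [0.4511, 0.1144, 0.2424]
ee_rot: [0.0, 0.733, 0.68, 0.0]
contact_force: [-0.5, -0.4, -1.0]
grip_width: 0.543
grasp_force: 31.0
```

```bash
python3 - <<'E'
from h import *
check("vase_shoulder")
c=capture("scene");cv2.imwrite("pics/s8.png",cv2.resize(c["img"][100:240,230:380],None,fx=4,fy=4))
E
```

```text
scene 0.9 in carrier x,y 0.0006 -0.1184 res0.0021 top 0.1188
top 0.95 in carrier x,y 0.0298 -0.5209 res0.0050 top 0.0841
wrist 0.57 in carrier x,y -0.0002 -0.1141 res0.0029 top 0.1202
```

View pics/s8.png

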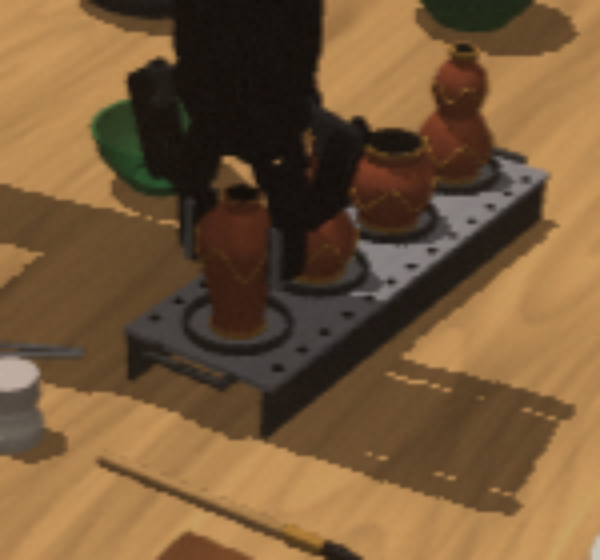

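The shoulder vase stands centred in the last ring at (238,325) in the crop. I release it and retreat.

Emit:
{"fn": "play_rows", "kwargs": {
  "plan": [
    {"xyz": [0, 0, 0.0005], "twist": [0, 0, 0], "fingers": -1},
    {"xyz": [0, 0, 0.001], "twist": [0, 0, 0], "fingers": -1},
    {"xyz": [0, 0, 0.001], "twist": [0, 0, 0], "fingers": 0.12},
    {"xyz": [0, 0, 0.001], "twist": [0, 0, 0], "fingers": 0.3},
    {"xyz": [0, 0, 0.001], "twist": [0, 0, 0], "fingers": 1},
    {"xyz": [0, 0, 0.001], "twist": [0, 0, 0], "fingers": 1},
    {"xyz": [0, 0, 0.001], "twist": [0, 0, 0], "fingers": 1},
    {"xyz": [0, 0, 0.001], "twist": [0, 0, 0], "fingers": 1},
    {"xyz": [0, 0, -0.02], "twist": [0, 0, 0], "fingers": 1},
    {"xyz": [0, 0, -0.06], "twist": [0, 0, 0], "fingers": 1},
    {"xyz": [0, 0, -0.12], "twist": [0, 0, 0], "fingers": 1},
    {"xyz": [0, 0, -0.18], "twist": [0, 0, 0], "fingers": 1},
    {"xyz": [-0.07, 0.02, -0.2], "twist": [0, 0, 0], "fingers": 1},
    {"xyz": [-0.14, 0.03, -0.2], "twist": [0, 0, 0], "fingers": 1},
    {"xyz": [-0.2, 0.05, -0.2], "twist": [0, 0, 0], "fingers": 1},
    {"xyz": [-0.2, 0.05, -0.2], "twist": [0, 0, 0], "fingers": 1},
    {"xyz": [-0.2, 0.05, -0.2], "twist": [0, 0, 0], "fingers": 1}
  ]
}}

```text
t: 44.58
ee_pos: [0.4786, -0.048, 0.4019]
ee_rot: [-0.001, 0.734, 0.68, -0.0]
contact_force: [0.5, 1.2, -0.7]
grip_width: 0.998
grasp_force: 0.0
```

```bash
python3 - <<'E'
from h import *
for q in P: print(q);check(q)
c=capture("scene");cv2.imwrite("pics/s9.png",cv2.resize(c["img"][100:240,230:380],None,fx=4,fy=4))
E
```

```text
vase_bottle
scene 0.82 in carrier x,y 0.0078 -0.4262 res0.0041 top 0.0904
top 0.74 in carrier x,y 0.0001 -0.0358 res0.0014 top 0.1243
wrist 0.97 in carrier x,y 0.0146 -0.4407 res0.0045 top 0.0911
vase_gourd
scene 0.6 in carrier x,y 0.001 0.1171 res0.0014 top 0.1190
top 0.77 in carrier x,y -0.0008 0.1196 res0.0010 top 0.1199
vase_shoulder
scene 0.92 in carrier x,y 0.0298 -0.522 res0.0049 top 0.0846
top 0.95 in carrier x,y 0.0295 -0.5204 res0.0048 top 0.0835
wrist 0.58 in carrier x,y 0.0268 -0.5167 res0.0000 top 0.0494
vase_jar
scene 0.96 in carrier x,y 0.0012 0.0398 res0.0018 top 0.0880
top 0.73 in carrier x,y 0.0001 0.0423 res0.0020 top 0.0884
```

View pics/s9.png

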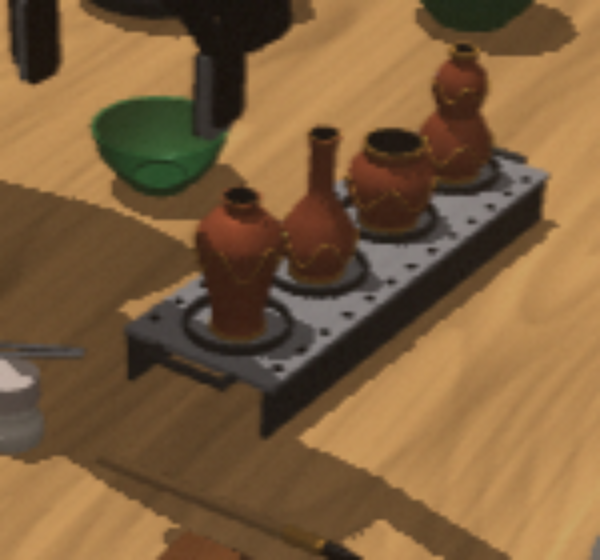

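All four vases stand upright, one per ring: gourd (460,120), jar (392,185), bottle (320,220) and shoulder (240,270) in the crop. The order matches the old row, and the arm is clear.

```bash
python3 -c "
from bench import env;print(env.hand_in())"
```

```text
the job is handed in; nothing more can be done
None
```

All four copper vases are in the carrier in the original order (gourd, jar, bottle, shoulder), upright and about centred in their rings by the camera checks; the job is handed in at about 45 s, with no verdict returned.

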